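# Vent the expansion vessel with its bayonet cap

### The job

First lock the sliding carriage where it stands by turning its red clamp knob clockwise all the way to its stop. Then pick up the black bayonet cap, line its lugs up with the notches of the collar on the blue vessel, push it down until its flange sits on the collar, and turn it clockwise only half-way to the lock, an eighth of a turn to the yellow marks, never as far as the lock click at the red marks. Finish while still gripping the cap, holding it seated at the half-way position against its spring; do not shift the carriage or disturb the other things on the bench.

Things in the scene. Friction and masses are not known exactly. Their poses are not given: they have to be found in the camera images.
- clamp_knob_grip (a point): Red clamp knob on a dark post on the carriage: bar grip 42 mm long (its x axis), 14 mm thick (y), 32 mm tall, on a disc 44 mm across. The point is on the vertical turning axis, 7 mm below the bar's top, 23 mm above the disc, 120 mm above the bench, 145 mm from the vessel's axis. The axes turn with the knob; z up.
- clamp_knob (a joint): Turn of the clamp knob in rad, growing clockwise seen from above: 0 to 0.3 at the start = free, 1.4 = stop. Its screw bites the rail from about 1.0 and at the stop holds the carriage against some 30 N; locked counts from 1.2. It turns at about 0.1 to 0.15 N m and stays where it is left.
- carriage (a joint): Place of the grey carriage along its rail in m (-0.04 to 0.04), growing along the y axis of collar_mouth. Unclamped it slides at about 2.5 N. It carries the blue vessel (104 mm across) with the collar and, towards +y, the knob.
- collar_mouth (a point): Centre of the top face of the dark steel bayonet collar (84 mm across, top 140 mm above the bench) on the blue vessel. z up; the entry notches lie along its +x and -x (white marks), yellow half-way marks 45 and red lock marks 90 degrees clockwise of them. Hole 31 mm across; notches 14 mm wide, reaching 26 mm from the centre; lip 8 mm thick, room below it to 21 mm under the top.
- cap_grip (a point): Black bayonet cap, loose, upright on the bench. The point is on its axis in the grip fin, 45 mm above the cap's foot, 22 mm above the flange's top, 28 mm above the flange's underside, 13 mm below the fin's top. Fin 58 mm long (x axis), 16 mm thick (y), 35 mm tall; flange 64 mm across, 6 mm thick. Seated, it is 28 mm above collar_mouth. z up; 80 to 170 g.
- cap_foot (a point): Centre of the underside of the cap's brass stem, 45 mm below cap_grip. Stem 26 mm across, 17 mm long below the flange; two lugs at its foot along the cap's x and -x, in line with the fin, 9 mm wide, 6 mm tall, 43 mm over both. A half turn of the cap is the same fit. Once turned, the lugs lie under the lip with 3 mm of play.
- vent_ring (a joint): Turn in rad of the sprung ring inside the collar which the lugs push clockwise; 0 = at rest. The lugs first turn freely by about 0.16 rad (0.1 to 0.22), so it reads that much less than the cap's own turn; half-way (cap turned 0.785) it reads about 0.63. It pushes back with 0.02 to 0.2 N m, turning the cap back when let go.
- coupling: Bystander: loose grey plastic pipe coupling, a ring 52 mm across and 50 mm tall; origin at its underside.
- primer: Bystander: loose metal can 66 mm across, 115 mm tall; origin at its underside.
- wrench: Bystander: loose steel wrench, 180 mm long (its x axis), 8 mm thick, lying flat; origin at its underside centre.
Mind the look-alikes: they are no part of the job. What is shaped like the part that bears cap_grip but purple is not meant.

How it is judged:
On the way, in this order (a step that is already met when the one before it is completed fails the run):
1. the clamp knob is turned clockwise to lock the carriage, the cap not yet on the vessel (value of joint clamp_knob above 1.2 rad and horizontal distance between cap_grip and collar_mouth above 0.05 m), for 0.2 s.
2. the cap is pushed in along the notches and seated on the collar (horizontal distance between cap_grip and collar_mouth below 0.006 m and z of cap_grip in the frame of collar_mouth below 0.032 m and angle between the x axis of cap_grip and the x axis of collar_mouth, either way round below 0.4 rad), for 0.05 s.
At the end, for the whole second after the job is handed in: The clamp knob is at 1.2 rad or more, the carriage within 15 mm of where it started, the cap seated (within 4 mm of flush, 6 mm of centre, 0.12 rad of upright), turned 0.785 +/- 0.2 rad from the notches against the vent ring and at rest, and the fingers still grip it with more than 1 N (value of joint clamp_knob above 1.2 rad and distance of collar_mouth from where it was at the start of the episode below 0.015 m and horizontal distance between cap_grip and collar_mouth below 0.006 m and z of cap_grip in the frame of collar_mouth below 0.032 m and angle between the z axis of cap_grip and the z axis of collar_mouth, either way round below 0.12 rad and angle between the x axis of cap_grip and the x axis of collar_mouth, either way round between 0.585 and 0.985 rad and value of joint vent_ring above 0.3 rad and velocity of joint vent_ring below 0.1 rad/s and contact force between the fingers and cap above 1 N); the arm keeps its last pose, push and grip.
It fails at once if the cap is turned into its lock (over 1.2 rad) (horizontal distance between cap_grip and collar_mouth below 0.01 m and z of cap_grip in the frame of collar_mouth below 0.034 m and angle between the x axis of cap_grip and the x axis of collar_mouth, either way round above 1.2 rad).
It fails at once if the carriage is shifted by more than 15 mm (distance of collar_mouth from where it was at the start of the episode above 0.015 m).
It fails at once if a bystander is moved by more than 30 mm (distance of any of coupling, primer, wrench from where it was at the start of the episode above 0.03 m).
It also fails if it takes over 56 s, if anything falls off the work surface, if the arm or the gripper's body presses on something with over 40 N, if the wrist force passes 120 N, or if a joint passes its speed limit or range.

### The arm

A 7-joint arm with a two-finger parallel gripper is mounted at the origin on the work surface. World frame = base frame: x ahead of the robot, y to its left, z up, the work surface at z = 0. Lengths are in m, angles in rad, forces in N, time in s.
With the tool pointing down it reaches from about 0.4 to 0.9 m from the base axis. Payload 5.5 kg.
Tool frame: the origin (TCP) lies midway between the tips of the shut fingers; the grasp point (between the pads) lies 19 mm behind it (manip.grip_depth is the distance from the TCP to the grasp point, in m); z points along the fingers, x is the direction in which the jaws open and shut, and the axes are right-handed (so a half turn about z gives the same grasp; the last joint's range is limited). The gripper opens to 92 mm and grips with 3 to 60 N. Pads are 19 mm wide; open, the fingers measure 130 mm over their backs; the gripper's body (75 mm by 190 mm) begins 47 mm behind the grasp point.
Start: joints at [1.54, 0.501, -0.427, 1.55, 0.221, 1.138, -0.21], TCP at [0.188, -0.622, 0.192] pointing down, gripper open.
Joint ranges: [-2.88, 2.88], [-0.31, 2.03], [-1.54, 1.56], [0.2, 2.42], [-1.41, 4.55], [0.19, 2.02], [-2.57, 2.57]. Speed limits (rad/s): [2.57, 2.57, 3.14, 3.14, 3.14, 3.14, 3.14].

### API

Orientations are given as a unit quaternion [x, y, z, w].
In Python, from bench import manip, effector, viewer gives the robot as it stands. Calls block until the motion is done:
- manip.move_pose(position, orientation): joint-space move of the TCP to a pose.
- manip.servo_line(position, ori=None, vel=0.15): straight line of the TCP; ori=None keeps the orientation; vel is the mean speed in m/s.
- manip.movej(angles): joint-space move.
- effector.open_jaws() and effector.close(f_grip=None): open the fingers fully, or close them until they stop; f_grip is the grip in N (None keeps the last).
- manip.sleep(seconds).
- manip.solve_ik(position, orientation): joint angles nearest the present ones, or None.
- viewer.get_image(name): name is "scene" or "side" or "wrist"; returns the picture (420x560x3 uint8, red, green, blue); there is no depth.
- viewer.get_calibration(name): a dict with "vfov" (degrees; the focal length in pixels is half the picture's height over the tangent of half this angle, whatever the lens; pixels are square), "cx", "cy" (the principal point, pixels), "eye" and "attitude" of the camera in the world. Camera axes: x right, y down, z forward; pixel columns grow to the right and rows downward; lengths in m; the calibration is good to about 2 mm. A picture is of the moment at which its call begins: read the wrist's pose just before it. get_calibration takes no time and is no camera call; for the wrist camera it gives the pose at the moment of the call.
A pose or a line that the arm cannot do raises manip.PlanningError and nothing moves.
- manip.hand_in(): hands the job in, once; it reports no verdict.
Readings, each from a call of its own:
- manip.current_clock(): time.
- manip.current_q(): joint angles.
- manip.current_joint_velocities(): joint speeds.
- manip.current_tau(): joint torques, N m.
- manip.current_tool_pos(): TCP position.
- manip.current_tcp_rot(): TCP orientation.
- manip.current_force(): force on the tool from outside, world axes, zero at the start.
- manip.current_wrist_torque(): the same for the moment, N m.
- manip.current_finger_gap(): finger opening in m.
Only numpy, scipy, OpenCV 4.12 (cv2) and the standard library are available. Lean on these libraries where they do the work, as an engineer would, in place of code of your own. Each camera call takes 0.05 s, during which the arm holds its last target. There are 200 camera calls.

## Working session

There is one attempt and no reset: what is moved stays moved. The work goes in short steps, each a Python script; the robot and the scene stay as the last script left them, time stands still between calls to the robot, and variables do not carry over. Pictures are saved under pics/ and viewed, about 8 in all and at most 12, crops included, and the job is handed in when it is done.

```bash
mkdir -p pics; ls; python3 - <<'E'
from bench import manip, effector, viewer
import cv2,numpy as np
for n in ("scene","side"):
    cv2.imwrite(f"pics/{n}0.png",viewer.get_image(n)[:,:,::-1])
for n in ("scene","side","wrist"): print(n,viewer.get_calibration(n))
print(manip.current_clock(),manip.current_tcp_rot(),manip.grip_depth)
E
```

```text
pics
scene {'vfov': 44.313680916455134, 'cx': 289.1780657481498, 'cy': 214.7606773321303, 'eye': array([ 1.28821059, -0.40434715,  1.09825643]), 'attitude': array([ 0.8117493 ,  0.46975691, -0.17897043, -0.29725596])}
side {'vfov': 49.02801477170051, 'cx': 277.1610658447908, 'cy': 218.82694836739577, 'eye': array([ 0.31931235, -0.81394126,  0.60267008]), 'attitude': array([ 0.85925293, -0.09303373,  0.06465353, -0.49884773])}
wrist {'vfov': 58.666703214808216, 'cx': 281.2279425919534, 'cy': 211.14401047527787, 'eye': array([ 0.25158442, -0.60260448,  0.38401075]), 'attitude': array([ 0.79706825, -0.59060109, -0.07615125,  0.10036706])}
0.1 [ 8.03012105e-01 -5.95962038e-01 -6.96418557e-04 -5.68377594e-04] 0.0188
```

View pics/scene0.png

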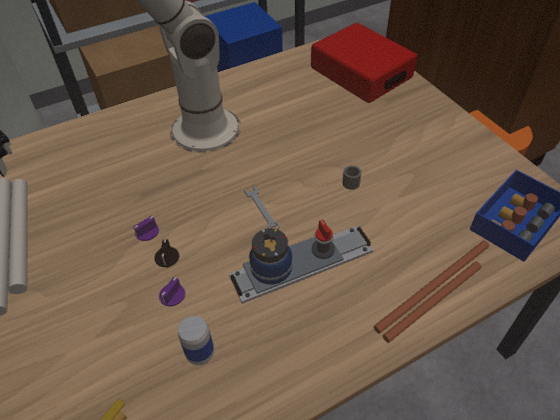

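View pics/side0.png

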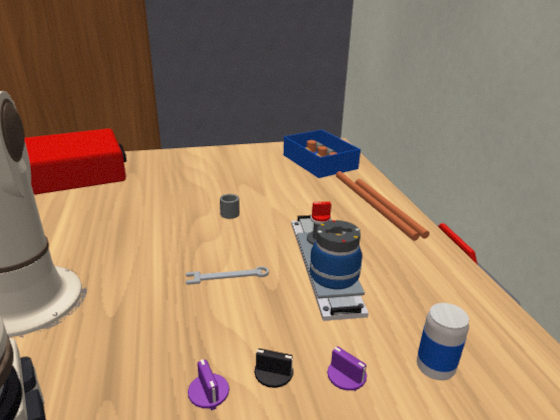

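The scene view has the black cap at (167,252) between two purple look-alikes, the collar at (270,242) and the knob at (323,230). The side view has the cap at (274,362), the collar at (336,236) and the knob at (321,210).

```bash
cat > h.py <<'E'
from bench import manip, effector, viewer
import cv2,numpy as np
from scipy.spatial.transform import Rotation as R
def ray(n,uv,z,cal=None):
    c=cal or viewer.get_calibration(n); f=210/np.tan(np.radians(c['vfov']/2))
    d=R.from_quat(c['attitude']).apply([(uv[0]-c['cx'])/f,(uv[1]-c['cy'])/f,1])
    e=np.array(c['eye']); return e+d*(z-e[2])/d[2]
def proj(n,p,cal=None):
    c=cal or viewer.get_calibration(n); f=210/np.tan(np.radians(c['vfov']/2))
    q=R.from_quat(c['attitude']).inv().apply(np.array(p)-c['eye']); return np.array([f*q[0]/q[2]+c['cx'],f*q[1]/q[2]+c['cy']])
def down(a): # tool x axis (jaws) at world yaw a, pointing down
    return (R.from_euler('z',a)*R.from_euler('x',np.pi)).as_quat()
def snap(name):
    c=viewer.get_calibration('wrist'); im=viewer.get_image('wrist')
    cv2.imwrite(f'pics/{name}.png',im[:,:,::-1]); np.save(f'pics/{name}.npy',c,allow_pickle=True); return c,im
def cal(name): return np.load(f'pics/{name}.npy',allow_pickle=True).item()
E
python3 - <<'E'
from h import *
np.set_printoptions(precision=3,suppress=True)
for k,z,a,b in (("knob",.127,(324,226),(321,204)),("collar",.14,(270,240),(336,230)),("capflange",.023,(167,257),(274,371)),("coup",.05,(352,170),(230,198)),("primer",.115,(194,328),(446,318))):
    print(k,ray('scene',a,z),ray('side',b,z))
q=manip.current_tcp_rot();r=R.from_quat(q)
c=viewer.get_calibration('wrist')
print('cam in tool',r.inv().apply(np.array(c['eye'])-manip.current_tool_pos()),(r.inv()*R.from_quat(c['attitude'])).as_matrix())
print('tool yaw',np.arctan2(*r.as_matrix()[[1,0],0]))
E
```

```text
knob [0.633 0.053 0.127] [0.626 0.046 0.127]
collar [ 0.614 -0.085  0.14 ] [ 0.614 -0.088  0.14 ]
capflange [ 0.447 -0.302  0.023] [ 0.442 -0.305  0.023]
coup [0.445 0.271 0.05 ] [0.451 0.264 0.05 ]
primer [ 0.723 -0.328  0.115] [ 0.71  -0.338  0.115]
cam in tool [ 0.    -0.066 -0.193] [[ 1.     0.001 -0.001]
 [-0.001  0.968  0.25 ]
 [ 0.001 -0.25   0.968]]
tool yaw -1.2769268315809388
```

```bash
python3 - <<'E'
from h import *
print(manip.current_clock())
manip.move_pose([0.44,-0.32,0.30],down(-1.28)); snap('w_cap')
print(manip.current_q(),manip.current_clock())
manip.move_pose([0.60,-0.02,0.36],down(-1.28)); snap('w_col')
print(manip.current_q(),manip.current_clock())
a=cv2.imread('pics/w_cap.png');b=cv2.imread('pics/w_col.png')
cv2.imwrite('pics/both.png',cv2.resize(np.vstack([a,b]),(800,1200)))
E
```

```text
0.1
[ 1.12884484  0.24404266 -0.6513012   1.67521131  0.15388304  1.27513643
 -0.83627615] 1.6583
[ 0.61650867  0.37679683 -0.85345468  1.43931702  0.28377033  1.45381855
 -1.51854502] 3.0083
```

View pics/w_cap.png

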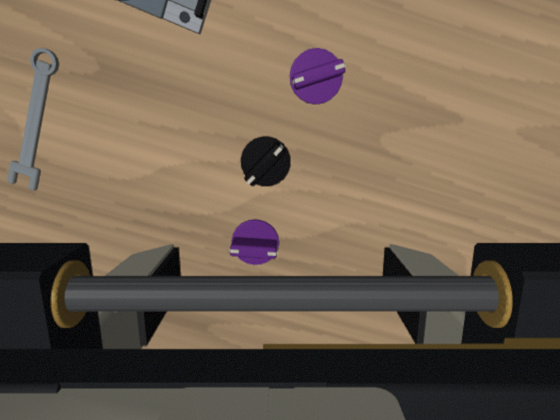

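View pics/w_col.png

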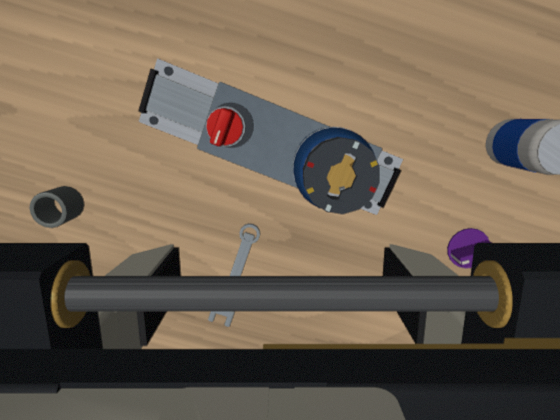

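In w_cap the black cap's flange is at (266,161), with its fin from (249,182) to (280,149). In w_col the knob is at (225,127) with its bar towards (229,111)–(216,142), and the collar is at (341,176) with white marks at (356,146) and (328,208).

```bash
python3 - <<'E'
from h import *
np.set_printoptions(precision=4,suppress=True)
def white(name,x0,x1,y0,y1,th=150):
    im=cv2.imread(f'pics/{name}.png')[y0:y1,x0:x1].astype(int)
    m=((im.min(2)>th)&(im.max(2)-im.min(2)<50)).astype(np.uint8)
    n,l,s,c=cv2.connectedComponentsWithStats(m)
    return [(int(s[i,4]),c[i]+[x0,y0]) for i in range(1,n) if s[i,4]>4]
C=cal('w_cap')
w=white('w_cap',235,300,130,195); print('cap',w)
P=[ray(0,x[1],.058,C) for x in w]; print(P)
print('flange ctr',ray(0,(266,161),.02,C))
D=cal('w_col')
w=white('w_col',300,385,130,215); print('collar',w); print([ray(0,x[1],.14,D) for x in w])
w=white('w_col',205,245,105,150); print('knob',w); print([ray(0,x[1],.127,D) for x in w])
im=cv2.imread('pics/w_col.png')
cv2.imwrite('pics/zoom.png',np.hstack([cv2.resize(im[95:160,190:260],(420,390),interpolation=2),cv2.resize(im[127:217,295:385],(380,390),interpolation=2)]))
E
```

```text
cap [(18, array([277.2778, 150.8889])), (18, array([250.1667, 179.8333]))]
[array([ 0.4621, -0.3095,  0.058 ]), array([ 0.4207, -0.2885,  0.058 ])]
flange ctr [ 0.4424 -0.3     0.02  ]
collar [(19, array([355.4737, 144.6316])), (18, array([382.3889, 154.8889])), (6, array([380.6667, 160.    ])), (66, array([373.3636, 208.4697])), (18, array([328. , 207.5]))]
[array([ 0.6559, -0.0898,  0.14  ]), array([ 0.6538, -0.1218,  0.14  ]), array([ 0.648, -0.122,  0.14 ]), array([ 0.5939, -0.1332,  0.14  ]), array([ 0.5803, -0.0834,  0.14  ])]
knob [(14, array([216.6429, 136.7857]))]
[array([0.6195, 0.0591, 0.127 ])]
```

View pics/zoom.png

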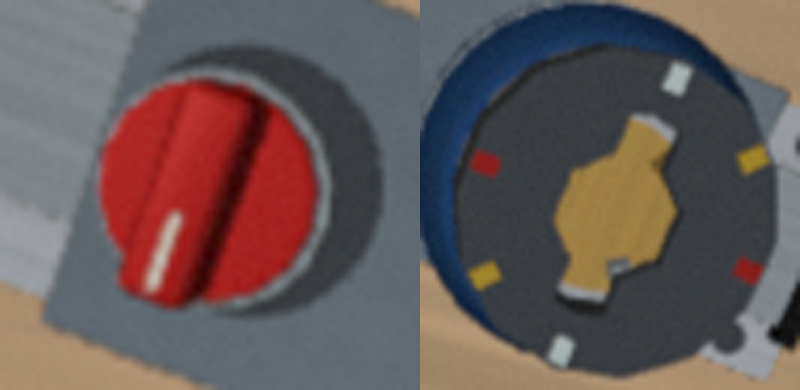

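The zoom shows the knob bar running (222,92)→(160,295) in the crop, with a white tick at its lower end. The collar's white marks lie along the notches, with yellow and red marks clockwise of them.

```bash
python3 - <<'E'
from h import *
np.set_printoptions(precision=4,suppress=True)
D=cal('w_col')
f=lambda x,y:(190+x/6-.5,95+y/6-.5)
a=ray(0,f(224,86),.127,D);b=ray(0,f(158,300),.127,D)
print(a,b,(a+b)/2,np.linalg.norm(a-b)); yaw=np.arctan2(*(a-b)[[1,0]]); print('bar yaw',yaw)
print('disc ctr',ray(0,f(210,190),.097,D))
k=(a+b)/2
q0=manip.current_q()
for off in (np.pi/2,-np.pi/2):
    for t in (0,.5,1.0,1.5):
        q=manip.solve_ik([k[0],k[1],.104],down(yaw+off-t)); print(off,t,q)
for y in (-.46,-.46+np.pi/2,-.46-np.pi/2): print('cap',y,manip.solve_ik([.4414,-.299,.03],down(y)))
for y in (-.084+np.pi/2,-.084-np.pi/2):
  for t in (0,.4,.8,1.): print('col',y,t,manip.solve_ik([.618,-.0866,.15],down(y-t)))
E
```

```text
[0.652  0.0558 0.127 ] [0.611  0.0579 0.127 ] [0.6315 0.0568 0.127 ] 0.041052755128323584
bar yaw -0.053066941392036604
disc ctr [0.6311 0.0576 0.097 ]
1.5707963267948966 0 [ 0.6431  0.9099 -1.2345  1.652   0.9005  1.2562  0.7355]
1.5707963267948966 0.5 [ 0.6067  0.8447 -1.1413  1.653   0.8186  1.1973  0.2857]
1.5707963267948966 1.0 [ 0.5669  0.7908 -1.0539  1.6542  0.7439  1.1498 -0.1661]
1.5707963267948966 1.5 [ 0.5124  0.7342 -0.9479  1.6559  0.6563  1.1012 -0.6071]
-1.5707963267948966 0 [ 0.3576  0.6315 -0.6899  1.6611  0.4577  1.0166 -2.1074]
-1.5707963267948966 0.5 [ 0.3019  0.6071 -0.6054  1.6631  0.3969  0.9971 -2.5625]
-1.5707963267948966 1.0 [-0.4651  0.5673  0.4586  1.6922 -0.2965  0.9515 -2.519 ]
-1.5707963267948966 1.5 [-0.9306  1.0159  1.3509  1.7068 -1.0311  1.3128 -2.4822]
cap -0.46 [ 1.1581  0.6234 -0.7821  1.9541  0.6026  0.8124 -0.4225]
cap 1.1107963267948966 [ 1.338   0.769  -1.0577  1.9491  0.8413  0.9488  0.9654]
cap -2.0307963267948965 [ 1.0451  0.5705 -0.6283  1.9575  0.4767  0.764  -1.8914]
col 1.4867963267948965 0 [ 0.8998  0.8423 -1.2707  1.6434  0.833   1.2992  0.9639]
col 1.4867963267948965 0.4 [ 0.8722  0.789  -1.1951  1.6441  0.7679  1.2542  0.6065]
col 1.4867963267948965 0.8 [ 0.8376  0.7379 -1.1142  1.6451  0.7007  1.2125  0.2521]
col 1.4867963267948965 1.0 [ 0.8186  0.7145 -1.0738  1.6456  0.668   1.1939  0.0747]
col -1.6547963267948966 0 [ 0.594   0.5554 -0.6889  1.6528  0.3909  1.0755 -1.8647]
col -1.6547963267948966 0.4 [ 0.5493  0.5374 -0.6221  1.6544  0.3484  1.063  -2.2325]
col -1.6547963267948966 0.8 [ 0.0852  0.4613  0.0146  1.6718 -0.0077  1.0086 -2.3524]
col -1.6547963267948966 1.0 [ 0.0852  0.4613  0.0146  1.6718 -0.0077  1.0086 -2.5524]
```

```bash
python3 - <<'E'
from h import *
np.set_printoptions(precision=3,suppress=True)
k=np.array([.631,.0575]); y0=-.053+np.pi/2
P=lambda z:[k[0],k[1],z]
manip.move_pose(P(.22),down(y0)); manip.servo_line(P(.104))
print(manip.current_clock(),manip.current_force())
effector.close(25); manip.sleep(.1)
t0=manip.current_wrist_torque(); print('gap',manip.current_finger_gap(),manip.current_force(),t0)
t=0
while t<1.55:
    t+=.08; manip.move_pose(P(.104),down(y0-t))
    tz=manip.current_wrist_torque()[2]-t0[2]
    r=R.from_quat(manip.current_tcp_rot()).as_matrix(); print(round(t,2),round(tz,3),manip.current_force(),'yaw turned %.3f'%(y0-np.arctan2(r[1,0],r[0,0])),manip.current_tool_pos())
    if t>1.0 and abs(tz)>.4: break
print(manip.current_clock())
E
```

```text
5.9333 [-0.213  0.296  0.568]
gap 0.0004987193222759205 [-0.41  -0.71   0.634] [ 0.109 -0.192  0.013]
0.08 -0.0 [-0.435  0.09  -0.161] yaw turned 0.078 [0.631 0.057 0.104]
0.16 -0.016 [0.41  0.54  0.008] yaw turned 0.157 [0.631 0.057 0.104]
0.24 0.004 [-0.348  0.073  0.149] yaw turned 0.236 [0.631 0.057 0.104]
0.32 -0.016 [ 0.234 -0.228 -0.373] yaw turned 0.316 [0.631 0.057 0.104]
0.4 -0.02 [-0.783  1.125  0.237] yaw turned 0.396 [0.631 0.057 0.104]
0.48 -0.027 [0.281 0.41  0.105] yaw turned 0.476 [0.631 0.057 0.104]
0.56 -0.039 [0.069 0.061 1.255] yaw turned 0.556 [0.631 0.057 0.104]
0.64 -0.028 [-0.548 -0.238  0.993] yaw turned 0.636 [0.631 0.057 0.104]
0.72 0.009 [-0.122 -0.053  0.391] yaw turned 0.716 [0.631 0.057 0.104]
0.8 -0.003 [ 0.151 -0.69   0.027] yaw turned 0.796 [0.631 0.057 0.104]
0.88 -0.025 [-0.19   0.614 -0.437] yaw turned 0.876 [0.631 0.057 0.104]
0.96 -0.07 [0.12  0.327 0.209] yaw turned 0.956 [0.631 0.057 0.104]
1.04 -0.071 [-0.647 -0.781 -0.309] yaw turned 1.036 [0.631 0.057 0.104]
1.12 -0.033 [ 0.215 -0.831  0.649] yaw turned 1.116 [0.631 0.057 0.104]
1.2 -0.034 [0.145 0.564 0.482] yaw turned 1.196 [0.631 0.057 0.104]
1.28 0.022 [-1.145  0.462  0.022] yaw turned 1.276 [0.631 0.057 0.104]
1.36 -0.037 [-0.007  0.185  0.344] yaw turned 1.356 [0.631 0.057 0.104]
1.44 -0.049 [0.586 0.597 0.009] yaw turned 1.436 [0.631 0.057 0.104]
1.52 0.005 [-0.368 -0.119  0.43 ] yaw turned 1.516 [0.631 0.057 0.104]
1.6 -0.055 [ 0.87  -0.533 -0.027] yaw turned 1.596 [0.631 0.057 0.104]
12.475
```

The fingers closed on nothing (gap 0.5 mm), so I'm looking to find out why.

```bash
python3 - <<'E'
from h import *
c,im=snap('w1'); s=viewer.get_image('side'); sc=viewer.get_image('scene')
print(manip.current_finger_gap(),manip.current_tool_pos(),proj(0,manip.current_tool_pos(),c),proj('side',manip.current_tool_pos()),proj('scene',manip.current_tool_pos()))
cr=lambda a,x,y:cv2.resize(a[y:y+150,x:x+200],(400,300),interpolation=2)
t=np.vstack([np.hstack([cr(s,230,130),cr(sc,220,150)]),np.hstack([cv2.resize(im,(400,300)),np.zeros((300,400,3),np.uint8)])])
cv2.imwrite('pics/m1.png',t[:,:,::-1])
E
```

```text
0.00040726259597412024 [0.63097814 0.05748717 0.10396678] [281.92833481 241.35135321] [320.73175148 210.53791721] [324.5838926  230.67113123]
```

View pics/m1.png

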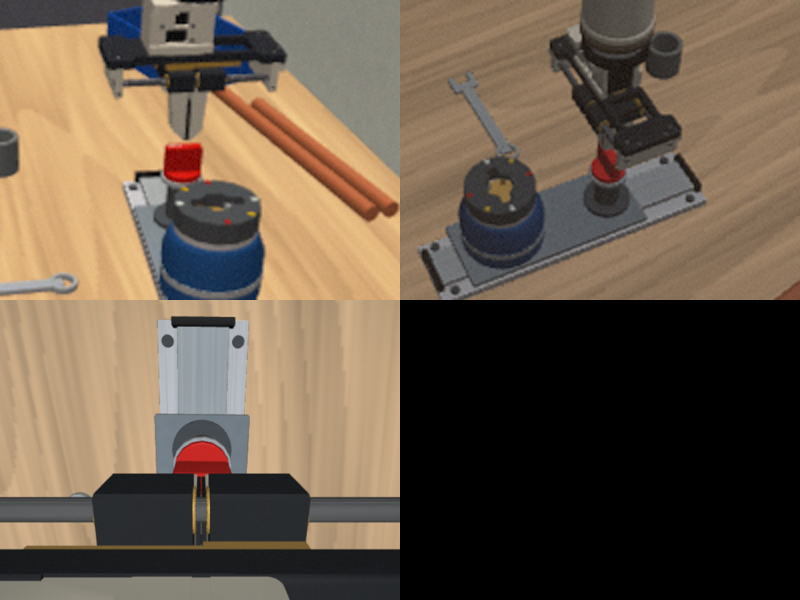

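In the side crop the shut finger tips are at about (187,138), just above the knob's top at (183,145). The real tip is therefore some 30 mm higher than reported, or the knob is lower than described. I'll touch gently to find the height offset.

```bash
python3 - <<'E'
from h import *
np.set_printoptions(precision=3,suppress=True)
k=[.631,.0575]; z=.104
f0=manip.current_force(); 
while z>.07:
    z-=.002; manip.servo_line([*k,z],vel=.03)
    f=np.mean([manip.current_force() for _ in range(5)],0)-f0; print(round(z,3),f,manip.current_tool_pos()[2])
    if f[2]>3: break
print(manip.current_clock())
manip.servo_line([*k,z+.004]); s=viewer.get_image('side')
cv2.imwrite('pics/s2.png',cv2.resize(s[120:270,230:430],(800,600),interpolation=2)[:,:,::-1])
E
```

```text
0.102 [-0.241  0.288  1.996] 0.1017273704953879
0.1 [-0.701 -0.178  0.742] 0.09977759762090802
0.098 [-0.807  0.9    1.355] 0.0978375626536126
0.096 [0.24  0.505 2.093] 0.09583646226549548
0.094 [-0.114  0.447  1.653] 0.09383903092699994
0.092 [-1.145 -0.304  5.402] 0.09256324940394145
14.125
```

```bash
python3 - <<'E'
from h import *
p=np.array(manip.current_tool_pos())
for d in (0,.02,.0345):
    q=(proj('side',p+[0,0,d])-[230,120])*4; print(d,q)
q=(proj('side',[.631,.0575,.127])-[230,120])*4; print('knobtop',q)
E
```

```text
0 [361.96375304 374.62750695]
0.02 [364.25677291 343.65291815]
0.0345 [365.94662738 320.82601288]
knobtop [365.62242766 326.14097945]
```

View pics/s2.png

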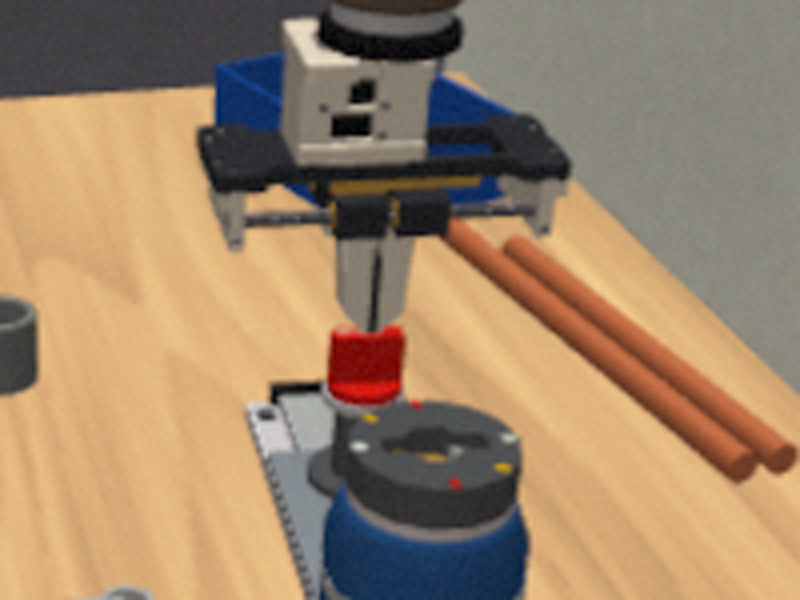

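The shut tips at (372,330) in the crop touch the bar's top, as does the force reading. The true tip is about 34 mm above the reported TCP, so I'll command z = true − 0.034.

```bash
cat >> h.py <<'E'
DZ=.034
def yawnow():
    r=R.from_quat(manip.current_tcp_rot()).as_matrix(); return np.arctan2(r[1,0],r[0,0])
def descend(xy,ztip,step=.004,fmax=5,vel=.05):
    """tip height in true z; guarded"""
    f0=np.mean([manip.current_force() for _ in range(10)],0)[2]
    z=manip.current_tool_pos()[2]
    while z>ztip-DZ+1e-4:
        z=max(z-step,ztip-DZ); manip.servo_line([*xy,z],vel=vel)
        f=np.mean([manip.current_force() for _ in range(10)],0)[2]-f0
        if f>fmax: print('contact at tip',z+DZ,f); return False
    return True
E
python3 - <<'E'
from h import *
np.set_printoptions(precision=3,suppress=True)
k=np.array([.631,.0575]); y0=-.053+np.pi/2
manip.servo_line([*k,.12]); effector.open_jaws(); manip.move_pose([*k,.12],down(y0))
ok=descend(k,.135,step=.03,vel=.1) and descend(k,.102,step=.008)
print(ok,manip.current_clock())
if ok:
    effector.close(25); g=manip.current_finger_gap(); print('gap',g,manip.current_force(),manip.current_tool_pos())
    if g>.01:
        t0=manip.current_wrist_torque()[2]; t=0; z=.102-DZ
        while t<1.5:
            t+=.1; manip.move_pose([*k,z],down(y0-t))
            tz=np.mean([manip.current_wrist_torque()[2] for _ in range(8)])-t0
            print(round(t,2),round(tz,3),manip.current_force(),'%.3f'%(y0-yawnow()),round(manip.current_finger_gap(),4))
            if t>.9 and abs(tz)>.35: break
print(manip.current_clock())
E
```

```text
True 19.0667
gap 0.014260871927786285 [ 0.207  0.53  -0.257] [0.631 0.058 0.068]
0.1 0.2 [-0.386  1.906 -0.136] 0.097 0.0136
0.2 0.181 [ 0.321  1.015 -1.287] 0.195 0.0135
0.3 0.163 [ 0.654  1.497 -1.974] 0.295 0.014
0.4 0.171 [ 0.27   1.515 -1.557] 0.394 0.014
0.5 0.1 [ 0.447  1.592 -1.547] 0.494 0.014
0.6 0.146 [ 0.718  3.032 -1.03 ] 0.594 0.0137
0.7 0.131 [ 1.121  0.475 -1.507] 0.694 0.0139
0.8 0.079 [ 0.831  2.005 -2.22 ] 0.795 0.014
0.9 0.125 [ 1.575  1.836 -2.09 ] 0.895 0.0143
1.0 0.125 [ 1.917  0.787 -1.591] 0.995 0.0136
1.1 0.216 [ 2.769  1.789 -2.376] 1.095 0.0141
1.2 0.137 [ 3.822  0.901 -1.754] 1.195 0.0136
1.3 0.173 [ 4.68   1.786 -4.368] 1.294 0.0138
1.4 0.221 [ 4.737  1.203 -3.27 ] 1.395 0.014
1.5 0.747 [ 5.314  1.42  -4.391] 1.494 0.0144
24.0
```

Knob stop reached: the torque jumped to 0.75 N m after about 1.45 rad of turn. Next I'll release, re-look at the collar, then take the cap.

```bash
python3 - <<'E'
from h import *
np.set_printoptions(precision=4,suppress=True)
def white(im,uv,r=14,th=150):
    x0,y0=(np.array(uv)-r).astype(int); p=im[y0:y0+2*r,x0:x0+2*r].astype(int)
    m=((p.min(2)>th)&(p.max(2)-p.min(2)<50)).astype(np.uint8)
    n,l,s,c=cv2.connectedComponentsWithStats(m)
    return [(int(s[i,4]),(c[i]+[x0,y0])) for i in range(1,n) if s[i,4]>6]
effector.open_jaws(); p=manip.current_tool_pos(); manip.servo_line([p[0],p[1],.2],vel=.25)
manip.move_pose([.585,-.087,.26],down(1.1)); c,im=snap('w_col2')
for e in ([.6559,-.0898,.14],[.5803,-.0834,.14]):
    u=proj(0,e,c); print('collar',u,[(w[0],w[1],ray(0,w[1],.14,c)) for w in white(im,u)])
manip.move_pose([.42,-.29,.16],down(1.1)); c,im=snap('w_cap2')
for e in ([.4621,-.3095,.058],[.4207,-.2885,.058]):
    u=proj(0,e,c); print('cap',u,[(w[0],w[1],ray(0,w[1],.058,c)) for w in white(im,u)])
print(manip.current_clock())
a=[cv2.imread(f'pics/{n}.png') for n in('w_col2','w_cap2')]
cv2.imwrite('pics/m3.png',np.hstack([cv2.resize(x,(400,300),interpolation=3) for x in a]))
E
```

```text
collar [314.0578 267.9163] [(32, array([312.9688, 268.7188]), array([ 0.6562, -0.091 ,  0.14  ]))]
collar [282.2686 190.8145] [(38, array([281.4474, 191.5526]), array([ 0.5806, -0.0843,  0.14  ]))]
cap [281.2947 253.2585] [(45, array([281.4667, 254.3778]), array([ 0.4631, -0.3098,  0.058 ]))]
cap [281.3794 199.382 ] [(52, array([281.9615, 200.9038]), array([ 0.422 , -0.2886,  0.058 ]))]
28.275
```

View pics/m3.png

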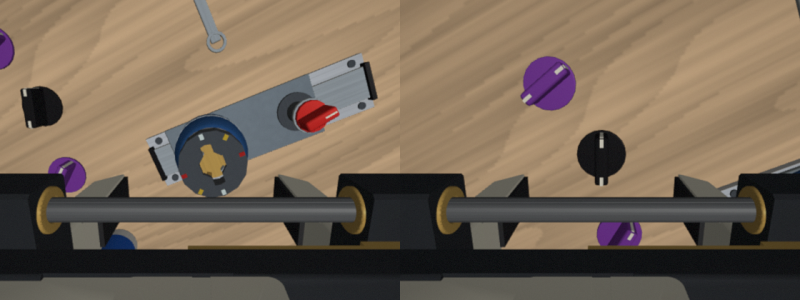

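Collar refined to (0.6184, −0.0877) with yaw −0.088, and cap to (0.4425, −0.2992) with yaw −0.476. The picture shows the knob turned, the carriage in place and the black cap unobstructed.

```bash
python3 - <<'E'
from h import *
np.set_printoptions(precision=4,suppress=True)
cp=np.array([.4425,-.2992]); co=np.array([.6184,-.0877]); ya=-.476+np.pi/2; yc=-.088+np.pi/2
manip.move_pose([*cp,.08-DZ],down(ya))
ok=descend(cp,.028,step=.012,fmax=4); print(ok,manip.current_clock())
effector.close(40); g=manip.current_finger_gap(); print('gap',g,manip.current_tool_pos(),manip.current_force())
if ok and g>.013:
    manip.servo_line([*cp,.21-DZ],vel=.2)
    manip.move_pose([*co,.21-DZ],down(yc)); 
    manip.servo_line([*co,.175-DZ],vel=.1); manip.sleep(.2)
    print('gap',manip.current_finger_gap(),manip.current_force(),manip.current_wrist_torque(),manip.current_tool_pos(),yawnow()-yc)
    cv2.imwrite('pics/s4.png',cv2.resize(viewer.get_image('side')[120:270,240:440],(800,600),interpolation=2)[:,:,::-1])
print(manip.current_clock())
E
```

```text
True 30.6167
gap 0.01587505924642002 [ 0.4425 -0.2992 -0.006 ] [0.1662 0.9211 0.2681]
gap 0.015891173397173983 [ 0.6271  0.0796 -1.2258] [ 0.0868 -0.1675  0.0623] [ 0.6188 -0.0875  0.1416] 0.0001477863365018095
34.65
```

View pics/s4.png

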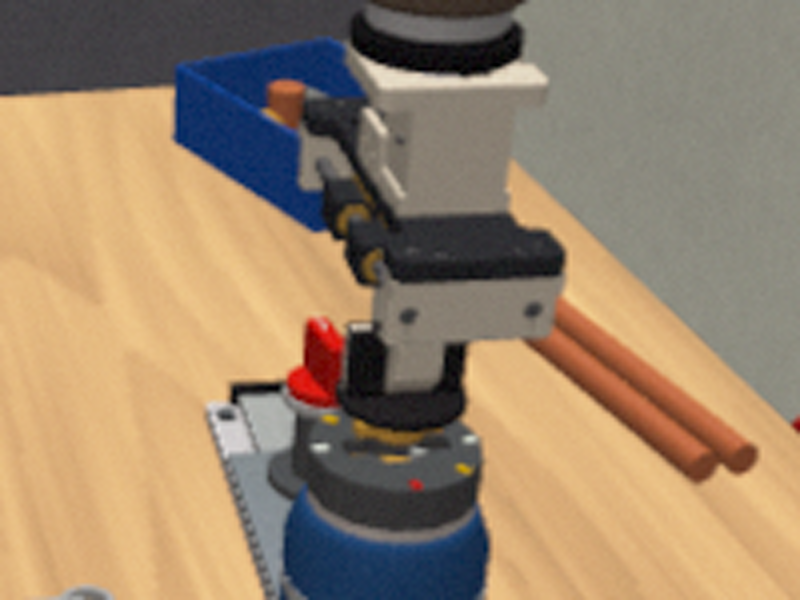

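The cap is held upright over the collar at (405,440), its lugs in line with the notches. Inserting now.

```bash
python3 - <<'E'
from h import *
np.set_printoptions(precision=3,suppress=True)
co=np.array([.6184,-.0877]); f0=np.mean([manip.current_force() for _ in range(10)],0)
zt=.175
while zt>.147:
    zt-=.003; manip.servo_line([*co,zt-DZ],vel=.03)
    f=np.mean([manip.current_force() for _ in range(8)],0)-f0
    print('foot %.3f'%(manip.current_tool_pos()[2]+DZ-.028),f,manip.current_tool_pos()[:2])
    if f[2]>8 or np.hypot(*f[:2])>12: break
print(manip.current_clock())
E
```

```text
foot 0.144 [ 0.661  0.227 -0.116] [ 0.618 -0.088]
foot 0.141 [-0.848  0.573  0.74 ] [ 0.618 -0.088]
foot 0.138 [-0.201  1.836  1.148] [ 0.618 -0.088]
foot 0.135 [-0.475  1.017  0.715] [ 0.618 -0.088]
foot 0.132 [-0.383  0.691  0.524] [ 0.618 -0.088]
foot 0.129 [-0.431 -0.405  0.802] [ 0.618 -0.088]
foot 0.126 [-0.086  0.772  0.522] [ 0.618 -0.088]
foot 0.123 [-0.596  0.331  0.953] [ 0.619 -0.088]
foot 0.123 [-7.441 -1.227 19.336] [ 0.619 -0.088]
36.9
```

Seated exactly at the expected depth (foot 0.123). Now the eighth turn.

```bash
python3 - <<'E'
from h import *
np.set_printoptions(precision=3,suppress=True)
co=np.array([.6184,-.0877]); yc=-.088+np.pi/2; z=.1502-DZ
manip.servo_line([*co,z],vel=.03); manip.sleep(.1); t0=np.mean([manip.current_wrist_torque()[2] for _ in range(8)])
for t in np.append(np.arange(.1,.75,.1),.79):
    manip.move_pose([*co,z],down(yc-t))
    print(round(t,2),'%.3f'%(yc-yawnow()),'tz %.3f'%(np.mean([manip.current_wrist_torque()[2] for _ in range(8)])-t0),manip.current_force(),manip.current_finger_gap())
manip.sleep(.3); print(manip.current_tool_pos(),manip.current_force(),manip.current_clock())
a=viewer.get_image('side')[120:270,240:440];b=viewer.get_image('scene')[180:330,180:380]
cv2.imwrite('pics/s5.png',np.hstack([cv2.resize(x,(400,300),interpolation=2) for x in (a,b)])[:,:,::-1])
E
```

```text
0.1 0.098 tz -0.105 [-0.687  0.71   6.776] 0.015357472803056408
0.2 0.198 tz -0.084 [-1.009 -0.606  6.376] 0.015514069568494228
0.3 0.298 tz -0.026 [-1.089 -1.188  7.553] 0.01596670369389402
0.4 0.398 tz -0.094 [-0.829 -1.113  7.197] 0.01568301360159283
0.5 0.498 tz -0.070 [-0.842 -1.069  6.988] 0.015835658108347746
0.6 0.598 tz 0.018 [-0.584 -1.413  7.256] 0.015862647256884736
0.7 0.698 tz -0.066 [-0.639 -0.662  7.677] 0.015702358407095333
0.79 0.788 tz -0.052 [ 0.238 -0.6    7.852] 0.015666453161061918
[ 0.619 -0.088  0.117] [-1.614 -1.063  7.27 ] 39.55
```

View pics/s5.png

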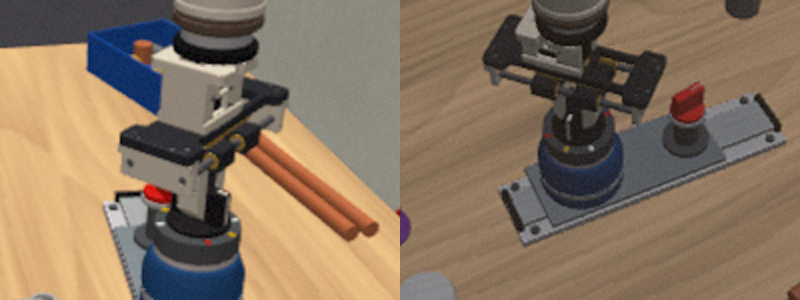

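The crop shows the cap seated flush, its fin turned with the fingers, and the carriage and knob in place. The gap is still 15.7 mm and the turn reads 0.788 rad, so I'm handing in.

```bash
python3 - <<'E'
from h import *
manip.hand_in(); print(manip.current_clock(),manip.current_finger_gap(),manip.current_force())
E
```

```text
the job is handed in; nothing more can be done
the job is handed in; nothing more can be done
```

The job is handed in at about 39.6 s of the 56 s allowed. The carriage is locked, and the gripper is still holding the cap seated at the half-way position. No verdict was reported.

**What I did**
- **Knob:** I turned the red clamp knob about 1.45 rad clockwise to its stop, where the torque jumped to 0.75 N m.
- **Cap:** I picked up the black cap, inserted it along the notches, pushed it down onto the collar and turned it clockwise.

**Last checks**
- **Seating:** the cap foot stopped at 0.123 m, exactly the seated depth, and the arm is still pressing down with about 7 N.
- **Turn:** the tool had turned 0.788 rad from the notch line, and the finger gap stayed at 15.7 mm on the 16 mm fin, so the cap did not slip.
- **Carriage:** collar positions measured before and after clamping agree to about 1 mm. The last picture shows it still in place.

**What disagreed or stayed unclear**
- **Finger height:** the first grasp of the knob closed on nothing. The real fingertips sit about 34 mm higher than the reported tool point. I measured this by touching the knob's top and corrected for it from then on.
- **Vent ring:** the wrist torque during the cap's turn (about −0.05 to −0.1 N m against the starting reading) was too noisy to show the spring. Half-way therefore rests on the tool angle alone.
- **Other objects:** I did not measure the bystanders again at the end. None of the moves I logged showed an unexpected contact.

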